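# Close the twist-fit canister over the dosing cup

### The arm

A 6-joint arm with a two-finger parallel gripper is mounted at the origin on the work surface. World frame = base frame: x ahead of the robot, y to its left, z up, the work surface at z = 0. Lengths are in mm, angles in rad, forces in N, time in s.
With the tool pointing down it reaches from about 300 to 775 mm from the base axis. Payload 14.6 kg.
Tool frame: the origin (TCP) lies at the very end of the fingers, on their centre line; the grasp point (between the pads) lies 19 mm behind it; z points along the fingers, y is the line along which they close (so a half turn about z gives the same grasp; the last joint's range is limited). The gripper opens to 94 mm and grips with 3 to 60 N. Pads are 16 mm wide; open, the fingers measure 119 mm over their backs; the gripper's body (75 mm by 177 mm) begins 78 mm behind the grasp point.
Start: joints at [-1.417, 0.3, 1.521, -0, 1.321, -0.067], TCP at [120.449, -536.639, 205.446] pointing down, gripper open.
Joint ranges: [-3.03, 3.03], [-0.79, 2.21], [0.23, 2.52], [-1.04, 4.18], [0, 3.07], [-2.55, 2.55]. Speed limits (rad/s): [2.22, 2.22, 2.57, 3.14, 3.14, 3.14].

### API

Orientations are given as [roll, pitch, yaw] about the fixed x, y, z axes, in that order (R = Rz(yaw) Ry(pitch) Rx(roll)).
In Python, from cell import manip gives the robot as it stands. The module is installed in compiled form; this text tells all that it offers.
- The arm moves only by the shell command python3 -m inch 'ROWS' [FORCE]. ROWS is JSON, a list of rows, each an object of numbers: "gripper": the opening, from 0 (shut) to 1 (fully open); "dx", "dy", "dz": the shift along the world's x, y, z in m; "wx", "wy", "wz": the turn, a rotation vector about the world's x, y, z in degrees. A call has exactly 5 rows; each row is the pose to reach, as a shift and turn from the pose commanded when the call began; what a row does not reach only later rows make up. A row lasts 1/12 s, in which the tool goes at most 41.7 mm and 7.16 degrees, less where a joint would pass 70% of its speed; a pose out of reach is approached as far as the arm can. A call with a gripper value outside its range is refused whole. The fingers move at their own pace and stop on an object; FORCE is the grip in N (left out, the last holds). Time passes only in rows, so rows that repeat a pose let the fingers close, or fill a call up. It gives the time, the measured TCP pose, the force, the opening and the grip force at its end, in the units of the state.
- manip.read_state(): the state, without advancing time (a new reading comes with each control period).
- manip.camera(name): name is "scene" or "side" or "wrist"; returns the picture (420x560x3 uint8, blue, green, red); there is no depth.
- manip.camera_info(name): a dict with "camera_matrix" (3x3 intrinsics, pixels), "R" (3x3) and "t" (3): a world point X has camera coordinates R X + t; the wrist camera has in their place "tool_from_camera" (4x4, takes a point from camera to tool coordinates, whose origin is the TCP and whose axes are the flange's). Camera axes: x right, y down, z forward; pixel columns grow to the right and rows downward; lengths in mm; the calibration is good to about 2 mm. A picture is of the moment at which its call begins: read the wrist's pose just before it. camera_info takes no time and is no camera call.
- manip.sign_off(): hands the job in; it is judged then, once.
The state is a dict: "clock": time; "joints": joint angles; "qd": joint speeds; "effort": joint torques, N m; "eef_pos": TCP position; "eef_rot": TCP orientation; "wrist_force": force on the tool from outside, world axes, zero at the start; "moment": the same for the moment, N m; "finger_gap": finger opening in mm; "finger_force": force on a finger pad.
Only numpy, scipy, OpenCV 4.12 (cv2) and the standard library are available. Lean on these libraries where they do the work, as an engineer would, in place of code of your own. Each camera call takes 0.05 s, during which the arm holds its last target. There are 200 camera calls.

### The job

Put the small steel dosing cup upright into the canister base on the counter, then take the blue cover from the slanted stand, lower it over the cup with its white bar in line with the two orange studs until it sits fully down, and turn it clockwise (seen from above) until its bar points at the white marks, and let go. Set things down gently, without dropping or slamming them, and leave the tamper, the espresso cup and the bottle standing where they are.

Things in the scene. Friction and masses are not known exactly. Their poses are not given: they have to be found in the camera images.
- cup_center (a point): Centre of the dosing cup: a plain open-topped straight cup of brushed steel, 42 mm outer diameter, 60 mm tall, wall 2 mm, 0.12 kg, standing upright on the counter. The point is on its axis half-way up, 30 mm above its underside; z is the cup's axis.
- base: Lower half of the canister, fixed to the counter; origin on its axis at the counter top, z up. Black flange, 108 mm diameter, top 6 mm up. Aluminium neck, outer diameter 64 mm, inner 56 mm, rim 24 mm up, inner floor 7 mm up. Two white marks on the flange lie along the x axis, at 0 and 180 degrees. Its two halves are alike: a half turn makes no difference.
- base_stud (a point): Outer end of one of the two orange studs (6 mm thick) that stick out of the base's neck on opposite sides, 42 mm from the axis, 16 mm above the counter. This one is 50 degrees counter-clockwise (seen from above) of the base's x axis, the other is opposite, at 230 degrees. An orange patch on the flange lies just outside each stud.
- cover_center (a point): Centre of the cover's shell: blue, round, outer diameter 78 mm, inner 70 mm, 73 mm tall without its bar, top closed (5 mm thick), bottom open, 0.13 to 0.25 kg. The point is on its axis, 36.5 mm above its open rim; z points from the rim to the bar, x along the bar. At the start it rests on its rim on the slanted stand, axis leaning 30 degrees from vertical.
- cover_rim (a point): Centre of the cover's open rim, axes as for the cover. Two slots (28 degrees wide) start in the rim below the bar's two ends, then run sideways: with the bar in line with the studs (within 9 degrees) the cover drops over them until the rim rests on the flange, 6 mm above the counter. It then turns loosely clockwise and stops 53 degrees on, 3 degrees past the white marks.
- cover_bar (a point): Point on the cover's axis in the white bar on its top, 22 mm above the cover's top face, 8 mm below the bar's top: a good height to grip, fingers closing along y. Axes as for the cover. The bar is 56 mm long (x), 14 mm thick (y), 30 mm tall.
- stand: Fixed wooden draining stand; origin on the counter under the middle of its slope. The slope (116 mm by 110 mm) rises along +x at 30 degrees, its middle 48 mm above the counter. The cover rests on it, held by two steel pegs 18 mm tall at the low side. Outline 100 mm by 110 mm, highest edge 77 mm up.
- tamper: Bystander: coffee tamper standing upright, 58 mm diameter, 88 mm tall. Origin at the middle of its underside.
- mug: Bystander: white espresso cup without a handle, 70 mm diameter, 60 mm tall. Origin at the middle of its underside.
- bottle: Bystander: green glass bottle, 58 mm diameter, 190 mm tall. Origin at the middle of its underside.
There are look-alikes about, which are no part of the job. Of the things shaped like the base, the black one is meant.

How it is judged (in metres and radians):
On the way, in this order (a step that is already met when the one before it is completed fails the run):
1. the dosing cup stands upright inside the canister base, let go (horizontal distance between cup_center and base below 0.012 m and height (world z) of cup_center below 0.042 m and angle between cup_center's own z axis and vertical below 0.12 rad and contact force between the fingers and cup below 0.05 N), for 0.2 s.
2. the cover is fully down over the cup and the base, its rim on the flange, not yet turned home (horizontal distance between cup_center and base below 0.012 m and height (world z) of cup_center below 0.042 m and angle between cup_center's own z axis and vertical below 0.12 rad and horizontal distance between cover_center and base below 0.006 m and height (world z) of cover_center between 0.039 and 0.0455 m and angle between cover_center's own z axis and vertical below 0.06 rad and not (angle between the x axis of cover_center and the x axis of base, either way round below 0.175 rad)), for 0.1 s.
At the end, for the whole second after the job is handed in: The dosing cup stands upright (within 7 degrees) in the base, within 12 mm of its axis; the cover is down over it with its rim on the flange (within 3 mm in height, 6 mm sideways, 3.4 degrees of tilt) and turned so that its bar is within 10 degrees of the white marks; everything at rest and let go (horizontal distance between cup_center and base below 0.012 m and height (world z) of cup_center below 0.042 m and angle between cup_center's own z axis and vertical below 0.12 rad and horizontal distance between cover_center and base below 0.006 m and height (world z) of cover_center between 0.039 and 0.0455 m and angle between cover_center's own z axis and vertical below 0.06 rad and angle between the x axis of cover_center and the x axis of base, either way round below 0.175 rad and linear speed of cover below 0.01 m/s and linear speed of cup below 0.02 m/s and angular speed of cover below 0.1 rad/s); the robot touches nothing.
It fails at once if the tamper is pushed more than 15 mm or tipped (distance of tamper from where it was at the start of the episode above 0.015 m or angle between tamper's own z axis and vertical above 0.25 rad).
It fails at once if the espresso cup is pushed more than 15 mm or tipped (distance of mug from where it was at the start of the episode above 0.015 m or angle between mug's own z axis and vertical above 0.25 rad).
It fails at once if the bottle is pushed more than 15 mm or tipped (distance of bottle from where it was at the start of the episode above 0.015 m or angle between bottle's own z axis and vertical above 0.25 rad).
It fails at once if the cup is dropped (falls freely by more than about 10 mm) or pressed on the base with over 60 N (contact force between cup and base above 60 N or (contact force between the fingers and cup below 0.05 N and linear speed of cup above 0.45 m/s)).
It fails at once if the cover is dropped (falls freely by more than about 10 mm) or pressed on the base with over 60 N (contact force between cover and base above 60 N or (contact force between the fingers and cover below 0.05 N and linear speed of cover above 0.45 m/s)).
It also fails if it takes over 58 s, if anything falls off the work surface, if the arm or the gripper's body presses on something with over 40 N, if the wrist force passes 120 N, or if a joint passes its speed limit or range.

## Working session

There is one attempt and no reset: what is moved stays moved. The work goes in short steps, Python scripts to look and compute and a shell command to move; the robot and the scene stay as the last step left them, time stands still between calls to the robot, and variables do not carry over. Pictures are saved under pics/ and viewed, at most 10 in all, crops included, and the job is handed in when it is done.

```bash
mkdir -p pics; python3 - <<'E'
from cell import manip
import cv2,numpy as np
print(manip.read_state())
for n in("scene","side","wrist"):
    cv2.imwrite(f"pics/{n}0.png",manip.camera(n))
    i=manip.camera_info(n);print(n,{k:np.round(v,3).tolist() for k,v in i.items()})
E
```

```text
{'clock': 0.0, 'joints': array([-1.41657664e+00,  3.00469521e-01,  1.52157956e+00, -4.31874736e-05,
        1.32067029e+00, -6.66195301e-02]), 'qd': array([-1.73336364e-03, -7.67610532e-04, -1.18399913e-03, -9.50298169e-05,
       -1.07388301e-04,  1.07965959e-03]), 'effort': array([ 3.54039121e-04, -5.31808484e+01, -3.52740133e+01,  7.08370563e-02,
        2.43698474e-02, -1.18856642e-04]), 'eef_pos': array([ 120.41298418, -536.39538968,  204.88783093]), 'eef_rot': array([-3.14046564e+00, -3.32676143e-05,  2.20849913e-01]), 'wrist_force': array([ 0.33239135, -0.42876812, -0.08669046]), 'moment': array([ 0.03992342, -0.03838248, -0.01534903]), 'finger_force': 0.0, 'finger_gap': 93.98860257984411}
scene {'camera_matrix': [[386.874, 0.0, 281.162], [0.0, 386.874, 211.595], [0.0, 0.0, 1.0]], 'R': [[-0.767, 0.642, -0.009], [0.416, 0.487, -0.768], [-0.489, -0.593, -0.64]], 't': [463.583, -147.697, 1266.258]}
side {'camera_matrix': [[514.796, 0.0, 272.24], [0.0, 514.796, 209.222], [0.0, 0.0, 1.0]], 'R': [[0.994, -0.109, -0.002], [-0.083, -0.743, -0.664], [0.071, 0.66, -0.748]], 't': [-567.403, 115.43, 1164.563]}
wrist {'camera_matrix': [[298.331, 0.0, 279.511], [0.0, 298.331, 214.383], [0.0, 0.0, 1.0]], 'tool_from_camera': [[-0.0, -0.965, -0.263, 76.561], [1.0, -0.0, 0.0, 0.047], [-0.0, -0.263, 0.965, -180.277], [0.0, 0.0, 0.0, 1.0]]}
```

View pics/scene0.png

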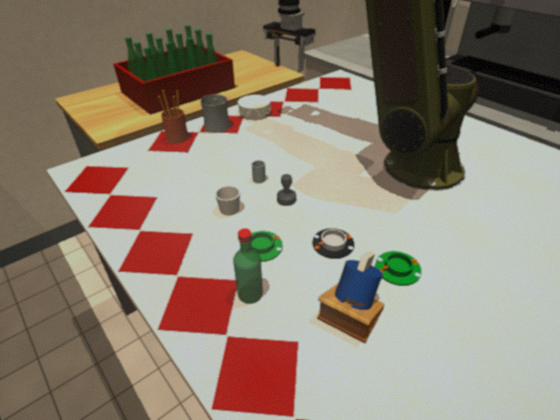

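View pics/side0.png

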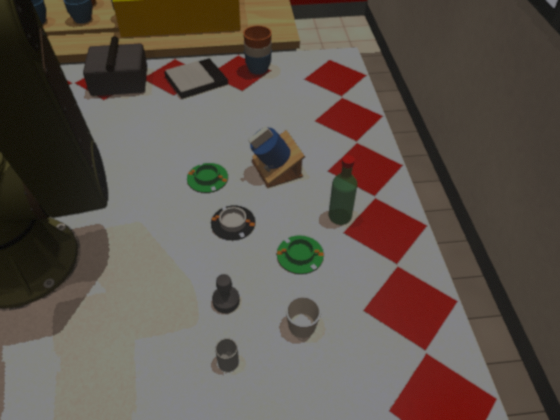

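The scene view shows these candidates:

| Thing | Candidates (scene pixel) | Choice |
|---|---|---|
| Base | black (333,242), green (262,245), green (400,266) | black |
| Dosing cup | small steel (259,171), white mug (228,200), far large pot (215,113) | small steel |
| Cover | blue, on the stand (358,285) | only one |

In the side view the chosen things are the base at (233,221), the cup at (228,354) and the cover at (270,150).

```bash
cat > h.py <<'E'
import numpy as np,cv2
from cell import manip
from scipy.spatial.transform import Rotation as Rot
def cam(n,st=None):
    i=manip.camera_info(n);K=np.array(i["camera_matrix"])
    if n!="wrist": return K,np.array(i["R"]),np.array(i["t"]).ravel()
    T=np.eye(4);T[:3,:3]=Rot.from_euler("xyz",st["eef_rot"]).as_matrix();T[:3,3]=st["eef_pos"]
    M=np.linalg.inv(T@np.array(i["tool_from_camera"]));return K,M[:3,:3],M[:3,3]
def onz(c,uv,z):
    K,R,t=c;d=R.T@np.linalg.inv(K)@[*uv,1];o=-R.T@t;return o+d*(z-o[2])/d[2]
def proj(c,X):
    K,R,t=c;p=K@(R@np.asarray(X,float)+t);return p[:2]/p[2]
E
python3 - <<'E'
from h import *
s=cam("side");c=cam("scene")
for n,us,uc,z in[("base",(233,219),(333,241),20),("cuptop",(228,346),(259,165),60),("mugtop",(303,312),(228,193),60),("tamper foot",(226,301),(286,200),8),("bottle foot",(341,217),(249,296),5),("bartop",(262,138),(367,262),140)]:
    print(n,onz(s,us,z).round(),onz(c,uc,z).round())
a=cv2.imread("pics/side0.png")[120:255,180:360];cv2.imwrite("pics/c1.png",cv2.resize(a,None,fx=4.4,fy=4.4,interpolation=2))
E
```

```text
base [483.  52.  20.] [491.  67.  20.]
cuptop [ 456. -292.   60.] [ 456. -282.   60.]
mugtop [ 606. -236.   60.] [ 606. -226.   60.]
tamper foot [ 455. -163.    8.] [ 462. -148.    8.]
bottle foot [742.  43.   5.] [747.  59.   5.]
bartop [568. 196. 140.] [578. 232. 140.]
```

View pics/c1.png

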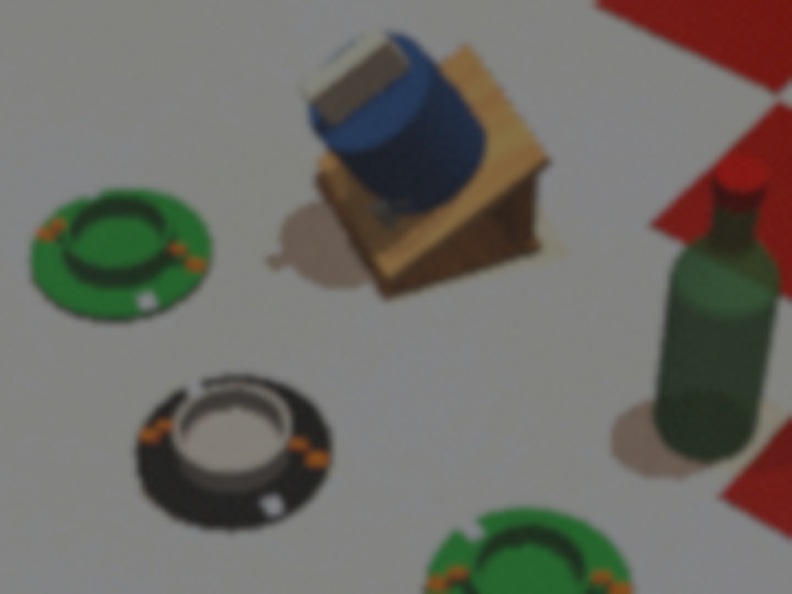

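The base is the black one. In the crop its rim is near (232,420), with a stud patch at (318,458) and a white mark at (272,505). The two fixed cameras disagree by about 12 mm, so I'll look with the wrist camera.

```bash
python3 -m inch '[{"dx":0.035,"dy":0.022,"dz":0.01,"wz":-6,"gripper":1},{"dx":0.07,"dy":0.044,"dz":0.02,"wz":-12.65,"gripper":1},{"dx":0.105,"dy":0.066,"dz":0.03,"wz":-12.65,"gripper":1},{"dx":0.14,"dy":0.088,"dz":0.04,"wz":-12.65,"gripper":1},{"dx":0.17,"dy":0.11,"dz":0.05,"wz":-12.65,"gripper":1}]'
python3 -m inch '[{"dx":0.03,"dy":0.028,"gripper":1},{"dx":0.06,"dy":0.056,"gripper":1},{"dx":0.09,"dy":0.084,"gripper":1},{"dx":0.12,"dy":0.112,"gripper":1},{"dx":0.15,"dy":0.14,"gripper":1}]'
python3 -m inch '[{"dx":0.0,"dy":0.04,"gripper":1},{"dx":0.0,"dy":0.08,"gripper":1},{"dx":0.0,"dy":0.12,"gripper":1},{"dx":0.0,"dy":0.12,"gripper":1},{"dx":0.0,"dy":0.12,"gripper":1}]'
python3 - <<'E'
from h import *
import pickle
st=manip.read_state();im=manip.camera("wrist");pickle.dump(st,open("st1.p","wb"))
print(st["eef_pos"],st["eef_rot"])
cv2.imwrite("pics/w1.png",im);cv2.imwrite("pics/w1b.png",cv2.resize(im,None,fx=1.42,fy=1.42,interpolation=2))
E
```

```text
[ 120.42251052 -536.46376905  205.03507728] [-3.14073874e+00 -6.98134888e-05  2.20810371e-01]validation failed for argument at $[0]...
validation failed for argument at $[0]...
validation failed for argument at $[0]...
```

View pics/w1b.png

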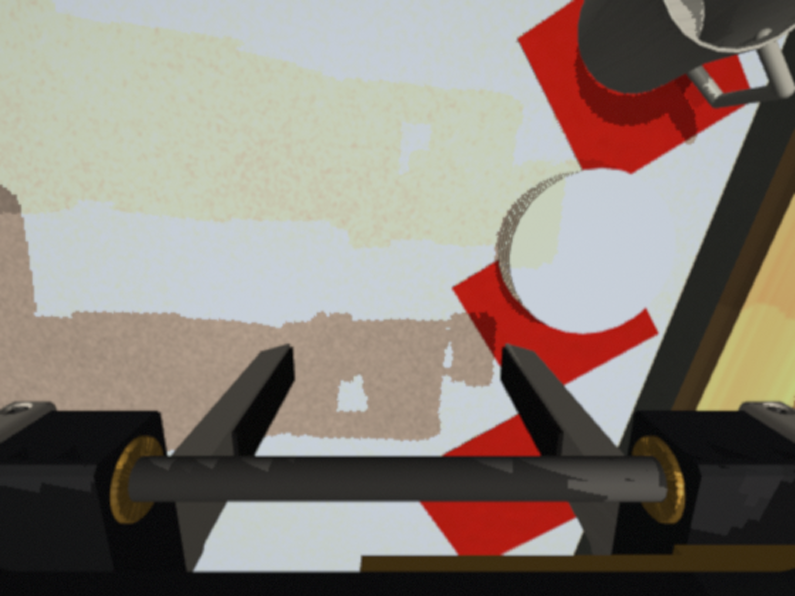

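The arm didn't move because the rows were refused. The picture only shows the start area: fingertips at (275,350) and (520,350), and distractor pots. I'll retry with every key filled in.

```bash
python3 -m inch '[{"gripper":1,"dx":0.035,"dy":0.022,"dz":0.01,"wx":0,"wy":0,"wz":-6},{"gripper":1,"dx":0.07,"dy":0.044,"dz":0.02,"wx":0,"wy":0,"wz":-12.65},{"gripper":1,"dx":0.105,"dy":0.066,"dz":0.03,"wx":0,"wy":0,"wz":-12.65},{"gripper":1,"dx":0.14,"dy":0.088,"dz":0.04,"wx":0,"wy":0,"wz":-12.65},{"gripper":1,"dx":0.17,"dy":0.11,"dz":0.05,"wx":0,"wy":0,"wz":-12.65}]'
```

```text
clock: 0.62
eef_pos: [290.6, -426.2, 255.3]
eef_rot: [-3.141, 0.0, -0.0]
wrist_force: [1.1, -0.9, 0.5]
finger_gap: 94.0
finger_force: 0.0
```

Every key is required.

```bash
python3 -m inch '[{"gripper":1,"dx":0.03,"dy":0.03,"dz":0,"wx":0,"wy":0,"wz":0},{"gripper":1,"dx":0.05,"dy":0.06,"dz":0,"wx":0,"wy":0,"wz":0},{"gripper":1,"dx":0.07,"dy":0.09,"dz":0,"wx":0,"wy":0,"wz":0},{"gripper":1,"dx":0.09,"dy":0.12,"dz":0,"wx":0,"wy":0,"wz":0},{"gripper":1,"dx":0.11,"dy":0.14,"dz":0,"wx":0,"wy":0,"wz":0}]'
python3 -m inch '[{"gripper":1,"dx":0.03,"dy":0.03,"dz":0,"wx":0,"wy":0,"wz":0},{"gripper":1,"dx":0.05,"dy":0.06,"dz":0,"wx":0,"wy":0,"wz":0},{"gripper":1,"dx":0.06,"dy":0.09,"dz":0,"wx":0,"wy":0,"wz":0},{"gripper":1,"dx":0.06,"dy":0.11,"dz":0,"wx":0,"wy":0,"wz":0},{"gripper":1,"dx":0.06,"dy":0.11,"dz":0,"wx":0,"wy":0,"wz":0}]'
python3 - <<'E'
from h import *
import pickle
st=manip.read_state();im=manip.camera("wrist");pickle.dump(st,open("st1.p","wb"))
print(st["eef_pos"],st["eef_rot"])
cv2.imwrite("pics/w2.png",im);cv2.imwrite("pics/w2b.png",cv2.resize(im,(784,588),interpolation=2))
E
```

```text
clock: 1.03
eef_pos: [400.0, -285.1, 255.2]
eef_rot: [-3.142, -0.0, 0.001]
wrist_force: [0.8, 0.0, 0.1]
finger_gap: 94.3
finger_force: 0.0
clock: 1.45
eef_pos: [459.7, -174.5, 255.0]
eef_rot: [-3.141, 0.0, 0.003]
wrist_force: [-0.8, -0.4, 0.3]
finger_gap: 93.8
finger_force: 0.0
[ 459.68206354 -174.47581593  254.97991267] [-3.14097913e+00  1.94990217e-04  3.46950695e-03]
```

View pics/w2b.png

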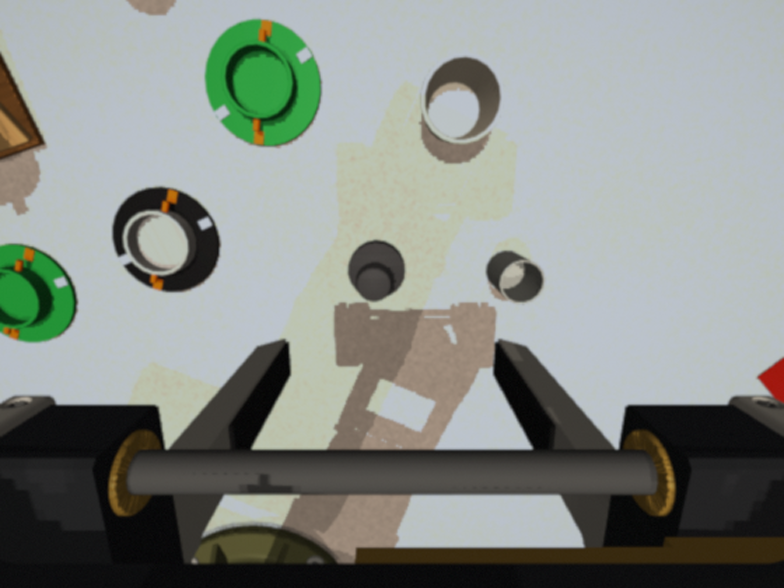

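The dosing cup's rim is centred at (521,280) in the enlarged picture, the tamper at (376,270) and the mug at (460,100). The black base has its flange at (166,239), neck rim at (159,243), white marks at (205,223) and (125,259), and studs at (172,197) and (156,283).

```bash
python3 - <<'E'
from h import *
import pickle
w=cam("wrist",pickle.load(open("st1.p","rb")));g=lambda u,z:onz(w,np.array(u)/1.4,z)
print("cuprim",g((521,280),60).round(1)); print("mugrim",g((460,100),60).round(1))
print("base",g((166,239.5),6).round(1),g((159,243),24).round(1))
a=g((205,223),6);b=g((125,259.5),6);print("marks",a.round(1),b.round(1),np.degrees(np.arctan2(*(a-b)[1::-1])))
a=g((172,197),6);b=g((157,283),6);print("patch",a,b,np.degrees(np.arctan2(*(a-b)[1::-1])))
print(g((376,282),88))
for n in("side","scene"):
  c=cam(n);print(n,proj(c,[*g((159,243),24)[:2],24]),proj(c,[*g((521,280),60)[:2],60]))
E
```

```text
cuprim [ 453.5 -293.7   60. ]
mugrim [ 604.9 -230.6   60. ]
base [482.8  56.5   6. ] [481.6  54.1  24. ]
marks [499.6  14.6   6. ] [462.  101.9   6. ] -66.65815074306973
patch [525.14453804  44.60539697   6.        ] [437.06188468  72.28123228   6.        ] -17.442875987862852
[ 457.51189587 -161.48665764   88.        ]
side [232.1945077  217.40649671] [226.66923331 346.9725577 ]
scene [331.87508565 235.48417105] [257.16739761 163.11894875]
```

```bash
python3 -m inch '[{"gripper":1,"dx":-0.002,"dy":-0.035,"dz":0,"wx":0,"wy":0,"wz":0},{"gripper":1,"dx":-0.006,"dy":-0.07,"dz":-0.02,"wx":0,"wy":0,"wz":0},{"gripper":1,"dx":-0.006,"dy":-0.1,"dz":-0.05,"wx":0,"wy":0,"wz":0},{"gripper":1,"dx":-0.006,"dy":-0.119,"dz":-0.085,"wx":0,"wy":0,"wz":0},{"gripper":1,"dx":-0.006,"dy":-0.119,"dz":-0.12,"wx":0,"wy":0,"wz":0}]'
python3 -m inch '[{"gripper":1,"dx":0,"dy":0,"dz":-0.02,"wx":0,"wy":0,"wz":0},{"gripper":1,"dx":0,"dy":0,"dz":-0.025,"wx":0,"wy":0,"wz":0},{"gripper":1,"dx":0,"dy":0,"dz":-0.025,"wx":0,"wy":0,"wz":0},{"gripper":1,"dx":0,"dy":0,"dz":-0.025,"wx":0,"wy":0,"wz":0},{"gripper":1,"dx":0,"dy":0,"dz":-0.025,"wx":0,"wy":0,"wz":0}]'
python3 - <<'E'
from h import *
import pickle
st=manip.read_state();im=manip.camera("wrist");pickle.dump(st,open("st2.p","wb"))
c=cam("wrist",st);print(proj(c,[453.5,-293.7,60]))
cv2.imwrite("pics/w3.png",im[170:320,180:380]);cv2.imwrite("pics/w3b.png",cv2.resize(im[170:320,180:380],None,fx=4,fy=4,interpolation=2))
E
```

```text
clock: 1.92
eef_pos: [452.2, -300.7, 133.5]
eef_rot: [3.14, -0.001, -0.004]
wrist_force: [0.0, -0.6, 0.0]
finger_gap: 94.2
finger_force: 0.0
clock: 2.33
eef_pos: [453.9, -297.1, 111.9]
eef_rot: [3.14, -0.002, 0.0]
wrist_force: [0.6, -0.0, 0.2]
finger_gap: 94.1
finger_force: 0.0
[275.07602328 230.64883138]
```

View pics/w3b.png

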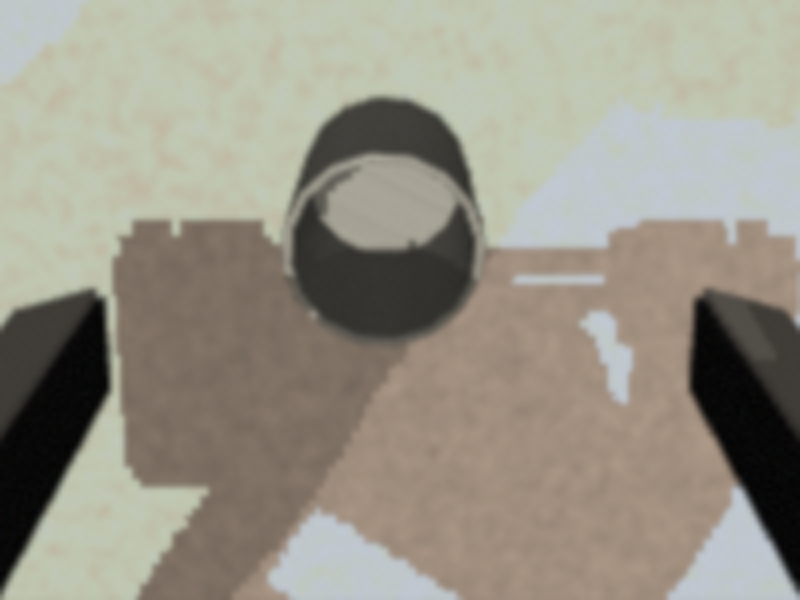

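The cup rim centre is at (386,247) in the crop, within 1 px of the prediction, so the choice is confirmed and it sits centred between the fingers. Next I descend and grip.

```bash
python3 -m inch '[{"gripper":1,"dx":-0.001,"dy":-0.001,"dz":-0.02,"wx":0,"wy":0,"wz":0},{"gripper":1,"dx":-0.001,"dy":-0.001,"dz":-0.04,"wx":0,"wy":0,"wz":0},{"gripper":1,"dx":-0.001,"dy":-0.001,"dz":-0.06,"wx":0,"wy":0,"wz":0},{"gripper":1,"dx":-0.001,"dy":-0.001,"dz":-0.075,"wx":0,"wy":0,"wz":0},{"gripper":0.8,"dx":-0.001,"dy":-0.001,"dz":-0.08,"wx":0,"wy":0,"wz":0}]' 12
python3 -m inch '[{"gripper":0.55,"dx":0,"dy":0,"dz":0,"wx":0,"wy":0,"wz":0},{"gripper":0.5,"dx":0,"dy":0,"dz":0,"wx":0,"wy":0,"wz":0},{"gripper":0.45,"dx":0,"dy":0,"dz":0,"wx":0,"wy":0,"wz":0},{"gripper":0.35,"dx":0,"dy":0,"dz":0,"wx":0,"wy":0,"wz":0},{"gripper":0.3,"dx":0,"dy":0,"dz":0,"wx":0,"wy":0,"wz":0}]' 12
python3 -m inch '[{"gripper":0.3,"dx":0,"dy":0,"dz":0,"wx":0,"wy":0,"wz":0},{"gripper":0.3,"dx":0,"dy":0,"dz":0,"wx":0,"wy":0,"wz":0},{"gripper":0.3,"dx":0,"dy":0,"dz":0.01,"wx":0,"wy":0,"wz":0},{"gripper":0.3,"dx":0,"dy":0,"dz":0.03,"wx":0,"wy":0,"wz":0},{"gripper":0.3,"dx":0,"dy":0,"dz":0.05,"wx":0,"wy":0,"wz":0}]' 12
```

```text
clock: 2.8
eef_pos: [452.0, -297.2, 29.1]
eef_rot: [-3.141, 0.001, 0.0]
wrist_force: [-0.3, 0.1, 0.6]
finger_gap: 89.9
finger_force: 0.0
clock: 3.22
eef_pos: [452.6, -297.7, 30.9]
eef_rot: [3.141, -0.001, 0.0]
wrist_force: [0.4, -0.2, -0.9]
finger_gap: 57.4
finger_force: 0.0
clock: 3.63
eef_pos: [451.9, -297.3, 80.8]
eef_rot: [-3.141, 0.001, -0.0]
wrist_force: [0.1, 0.2, -1.0]
finger_gap: 41.3
finger_force: 12.0
```

```bash
python3 -m inch '[{"gripper":0.3,"dx":0,"dy":0,"dz":0.03,"wx":0,"wy":0,"wz":0},{"gripper":0.3,"dx":0.003,"dy":0.015,"dz":0.06,"wx":0,"wy":0,"wz":0},{"gripper":0.3,"dx":0.006,"dy":0.04,"dz":0.08,"wx":0,"wy":0,"wz":0},{"gripper":0.3,"dx":0.009,"dy":0.07,"dz":0.085,"wx":0,"wy":0,"wz":0},{"gripper":0.3,"dx":0.012,"dy":0.1,"dz":0.085,"wx":0,"wy":0,"wz":0}]'
python3 -m inch '[{"gripper":0.3,"dx":0.003,"dy":0.03,"dz":0,"wx":0,"wy":0,"wz":0},{"gripper":0.3,"dx":0.006,"dy":0.06,"dz":0,"wx":0,"wy":0,"wz":0},{"gripper":0.3,"dx":0.009,"dy":0.09,"dz":0,"wx":0,"wy":0,"wz":0},{"gripper":0.3,"dx":0.012,"dy":0.12,"dz":0,"wx":0,"wy":0,"wz":0},{"gripper":0.3,"dx":0.015,"dy":0.15,"dz":0,"wx":0,"wy":0,"wz":0}]'
python3 -m inch '[{"gripper":0.3,"dx":0.003,"dy":0.03,"dz":0,"wx":0,"wy":0,"wz":0},{"gripper":0.3,"dx":0.003,"dy":0.06,"dz":0,"wx":0,"wy":0,"wz":0},{"gripper":0.3,"dx":0.003,"dy":0.085,"dz":0,"wx":0,"wy":0,"wz":0},{"gripper":0.3,"dx":0.003,"dy":0.101,"dz":0,"wx":0,"wy":0,"wz":0},{"gripper":0.3,"dx":0.003,"dy":0.101,"dz":0,"wx":0,"wy":0,"wz":0}]'
python3 -m inch '[{"gripper":0.3,"dx":0,"dy":0,"dz":-0.02,"wx":0,"wy":0,"wz":0},{"gripper":0.3,"dx":0,"dy":0,"dz":-0.04,"wx":0,"wy":0,"wz":0},{"gripper":0.3,"dx":0,"dy":0,"dz":-0.05,"wx":0,"wy":0,"wz":0},{"gripper":0.3,"dx":0,"dy":0,"dz":-0.055,"wx":0,"wy":0,"wz":0},{"gripper":0.3,"dx":0,"dy":0,"dz":-0.055,"wx":0,"wy":0,"wz":0}]'
python3 - <<'E'
from h import *
import pickle
st=manip.read_state();im=manip.camera("wrist");pickle.dump(st,open("st3.p","wb"))
print(st["eef_pos"],st["eef_rot"])
c=cam("wrist",st);print("pred base",(proj(c,[482.3,55,6])-[100,100])*2.2)
cv2.imwrite("pics/w4.png",im);cv2.imwrite("pics/w4b.png",cv2.resize(im[100:360,100:460],None,fx=2.2,fy=2.2,interpolation=2))
E
```

```text
clock: 4.05
eef_pos: [464.7, -196.9, 167.7]
eef_rot: [3.14, -0.003, -0.001]
wrist_force: [1.0, -0.4, -2.0]
finger_gap: 41.6
finger_force: 12.0
clock: 4.47
eef_pos: [479.1, -46.1, 165.8]
eef_rot: [3.141, -0.001, -0.0]
wrist_force: [0.5, 0.0, -0.9]
finger_gap: 41.7
finger_force: 12.0
clock: 4.88
eef_pos: [482.0, 55.8, 165.7]
eef_rot: [-3.141, -0.0, 0.003]
wrist_force: [0.1, 0.2, -1.2]
finger_gap: 41.5
finger_force: 12.0
clock: 5.3
eef_pos: [482.0, 53.0, 109.7]
eef_rot: [3.141, 0.001, -0.0]
wrist_force: [0.5, 0.4, -2.0]
finger_gap: 41.8
finger_force: 12.0
[482.01186351  52.99952454 109.65996973] [ 3.14147538e+00  1.28159396e-03 -4.95064472e-04]
pred base [390.16397919 248.92699711]
```

View pics/w4b.png

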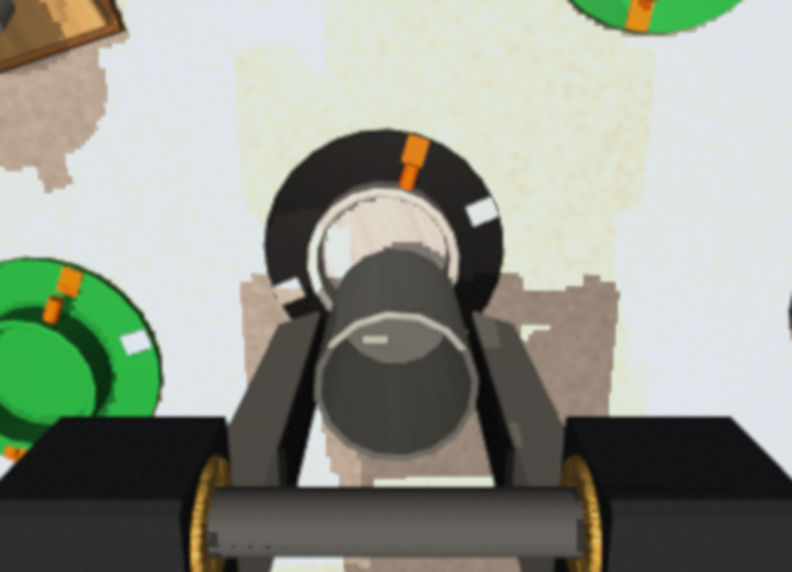

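The base flange spans columns 265 to 503, the neck 308 to 461, and the marks are at (482,211) and (291,290). The held cup's rim is centred at (396.5,385).

```bash
python3 - <<'E'
from h import *
import pickle
st=pickle.load(open("st3.p","rb"));w=cam("wrist",st);g=lambda u,z:onz(w,np.array(u)/2.2+100,z)
print("cup",g((396.5,385),109.7+30))
a=g((482,211),6);b=g((291,290),6);print("marks",a,b,(a+b)/2,np.degrees(np.arctan2(*(a-b)[1::-1])))
print("neck",g((308,255),24),g((461,255),24),"flange L/R",g((265,247),6),g((503,247),6),"top",g((384,129),6))
p=g((417,151),6);m=(a+b)/2;print("patch",np.degrees(np.arctan2(*(p-m)[1::-1])))
E
```

```text
cup [482.94020244  52.55235401 139.7       ]
marks [499.58773395  14.45965415   6.        ] [462.95419729 100.23431159   6.        ] [481.27096562  57.34698287   6.        ] -66.87313497606955
neck [484.53529446  89.43090626  24.        ] [484.48204123  25.08690239  24.        ] flange L/R [483.23908092 111.00598124   6.        ] [483.15177198   4.49446496   6.        ] top [535.28356207  57.49283359   6.        ]
patch -17.41259158628307
```

```bash
python3 -m inch '[{"gripper":0.3,"dx":-0.001,"dy":0.0045,"dz":-0.01,"wx":0,"wy":0,"wz":0},{"gripper":0.3,"dx":-0.001,"dy":0.0045,"dz":-0.025,"wx":0,"wy":0,"wz":0},{"gripper":0.3,"dx":-0.001,"dy":0.0045,"dz":-0.04,"wx":0,"wy":0,"wz":0},{"gripper":0.3,"dx":-0.001,"dy":0.0045,"dz":-0.052,"wx":0,"wy":0,"wz":0},{"gripper":0.3,"dx":-0.001,"dy":0.0045,"dz":-0.062,"wx":0,"wy":0,"wz":0}]'
python3 -m inch '[{"gripper":0.3,"dx":0,"dy":0,"dz":-0.003,"wx":0,"wy":0,"wz":0},{"gripper":0.3,"dx":0,"dy":0,"dz":-0.006,"wx":0,"wy":0,"wz":0},{"gripper":0.3,"dx":0,"dy":0,"dz":-0.008,"wx":0,"wy":0,"wz":0},{"gripper":0.3,"dx":0,"dy":0,"dz":-0.0095,"wx":0,"wy":0,"wz":0},{"gripper":0.3,"dx":0,"dy":0,"dz":-0.0095,"wx":0,"wy":0,"wz":0}]'
```

```text
clock: 5.77
eef_pos: [481.3, 58.2, 47.4]
eef_rot: [-3.142, -0.0, 0.0]
wrist_force: [1.0, -1.2, -2.0]
finger_gap: 41.5
finger_force: 12.0
clock: 6.18
eef_pos: [481.4, 58.0, 38.8]
eef_rot: [-3.142, -0.0, -0.0]
wrist_force: [0.2, 0.4, -1.1]
finger_gap: 41.5
finger_force: 12.0
```

```bash
python3 -m inch '[{"gripper":0.3,"dx":0,"dy":0,"dz":-0.001,"wx":0,"wy":0,"wz":0},{"gripper":0.3,"dx":0,"dy":0,"dz":-0.0015,"wx":0,"wy":0,"wz":0},{"gripper":0.3,"dx":0,"dy":0,"dz":-0.002,"wx":0,"wy":0,"wz":0},{"gripper":0.3,"dx":0,"dy":0,"dz":-0.002,"wx":0,"wy":0,"wz":0},{"gripper":0.3,"dx":0,"dy":0,"dz":-0.002,"wx":0,"wy":0,"wz":0}]'
```

```text
clock: 6.6
eef_pos: [482.1, 58.2, 38.0]
eef_rot: [-3.141, -0.002, 0.0]
wrist_force: [-3.8, 0.8, 14.4]
finger_gap: 41.6
finger_force: 12.0
```

Contact at 14 N, so the cup is down. I release it and rise.

```bash
python3 -m inch '[{"gripper":0.3,"dx":0,"dy":0,"dz":0.0008,"wx":0,"wy":0,"wz":0},{"gripper":0.5,"dx":0,"dy":0,"dz":0.0008,"wx":0,"wy":0,"wz":0},{"gripper":0.6,"dx":0,"dy":0,"dz":0.0008,"wx":0,"wy":0,"wz":0},{"gripper":0.7,"dx":0,"dy":0,"dz":0.0008,"wx":0,"wy":0,"wz":0},{"gripper":0.8,"dx":0,"dy":0,"dz":0.0008,"wx":0,"wy":0,"wz":0}]'
python3 -m inch '[{"gripper":0.9,"dx":0,"dy":0,"dz":0.0,"wx":0,"wy":0,"wz":0},{"gripper":1,"dx":0,"dy":0,"dz":0.02,"wx":0,"wy":0,"wz":0},{"gripper":1,"dx":0,"dy":0,"dz":0.05,"wx":0,"wy":0,"wz":0},{"gripper":1,"dx":0,"dy":0,"dz":0.08,"wx":0,"wy":0,"wz":0},{"gripper":1,"dx":0,"dy":0,"dz":0.11,"wx":0,"wy":0,"wz":0}]'
python3 -m inch '[{"gripper":1,"dx":0,"dy":0,"dz":0.04,"wx":0,"wy":0,"wz":0},{"gripper":1,"dx":0,"dy":0.03,"dz":0.08,"wx":0,"wy":0,"wz":0},{"gripper":1,"dx":0,"dy":0.06,"dz":0.11,"wx":0,"wy":0,"wz":0},{"gripper":1,"dx":0,"dy":0.07,"dz":0.12,"wx":0,"wy":0,"wz":0},{"gripper":1,"dx":0,"dy":0.07,"dz":0.12,"wx":0,"wy":0,"wz":0}]'
python3 - <<'E'
from h import *
import pickle
st=manip.read_state();im=manip.camera("wrist");pickle.dump(st,open("st4.p","wb"))
print(st["eef_pos"],st["eef_rot"])
cv2.imwrite("pics/w5.png",im);cv2.imwrite("pics/w5b.png",cv2.resize(im[0:300,0:400],None,fx=2,fy=2,interpolation=2))
E
```

```text
clock: 7.02
eef_pos: [481.3, 58.0, 37.3]
eef_rot: [-3.142, 0.0, -0.0]
wrist_force: [0.1, -0.6, 0.3]
finger_gap: 63.9
finger_force: 0.0
clock: 7.43
eef_pos: [480.9, 58.0, 148.6]
eef_rot: [3.142, 0.001, 0.0]
wrist_force: [0.8, -0.3, 0.7]
finger_gap: 93.3
finger_force: 0.0
clock: 7.85
eef_pos: [482.1, 130.5, 271.0]
eef_rot: [-3.14, -0.006, 0.002]
wrist_force: [-0.3, 0.0, -0.5]
finger_gap: 93.9
finger_force: 0.0
[482.05132905 130.45367076 271.03623864] [-3.14009132e+00 -5.72510155e-03  2.41722968e-03]
```

View pics/w5b.png

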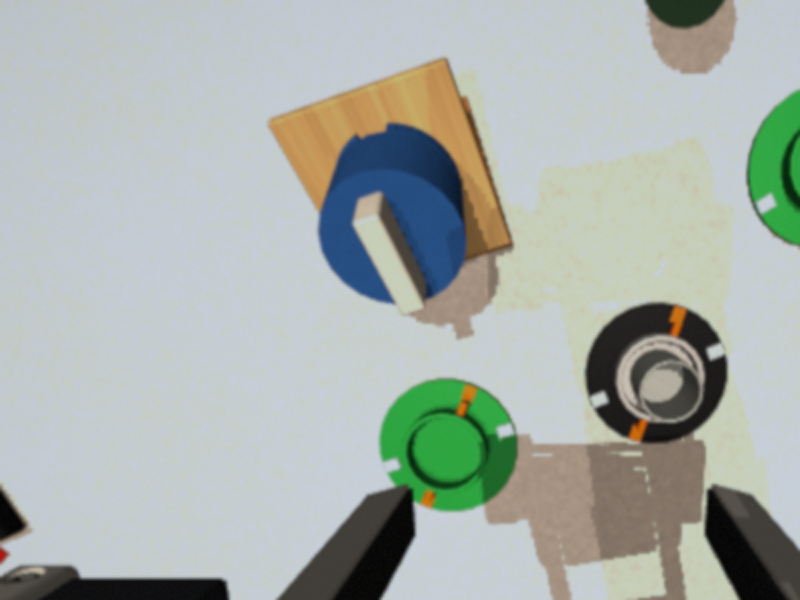

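The cup is standing in the black base, with its rim at (671,391). The cover's bar top face has corners near (354,222), (380,218), (424,306) and (402,314). The stand's corners are at (269,122), (445,59) and (512,245). I fit the pose to these points.

```bash
cat > fit.py <<'E'
from h import *
from scipy.optimize import least_squares
def pose(p):
    xs,ys,ph,u,v,psi=p
    Rz=Rot.from_euler("z",ph);Rs=Rz*Rot.from_euler("y",-np.pi/6)   # slope frame: x up-slope, z normal
    O=np.array([xs,ys,48.]);Rc=Rs*Rot.from_euler("z",psi)
    rim=O+Rs.apply([u,v,0]);return O,Rs,rim,Rc
def model(p):
    O,Rs,rim,Rc=pose(p)
    st=O+Rs.apply([[58,55,0],[58,-55,0],[-58,-55,0]])
    top=rim+Rc.apply([[28,7,103],[28,-7,103],[-28,-7,103],[-28,7,103]])
    return np.vstack([st,top])
def fit(obs,c,x0=(600,200,.3,0,0,0)):
    f=lambda p:np.concatenate([(np.array([proj(c,X) for X in model(p)])-obs).ravel(),[p[4]/10,(p[3]+12)/20]])
    r=least_squares(f,x0,loss="soft_l1");return r
def report(p):
    O,Rs,rim,Rc=pose(p);print("stand",p[:2].round(1),np.degrees(p[2]).round(1),"uv",p[3:5].round(1),"psi",np.degrees(p[5]).round(1))
    print("bar pt",(rim+Rc.apply([0,0,95])).round(1),"axis",Rc.apply([0,0,1]).round(3),"x",Rc.apply([1,0,0]).round(3))
E
python3 - <<'E'
from fit import *
import pickle
c=cam("wrist",pickle.load(open("st4.p","rb")))
obs=np.array([(269,122),(445,59),(512,245),(354,222),(380,218),(424,306),(402,314)])/2.
r=fit(obs,c);report(r.x);print((r.fun[:14].reshape(7,2)).round(1),r.cost)
E
```

```text
stand [606.8 230.9] 17.1 uv [ 0.7 -0.2] psi -1.2
bar pt [562.  217.  130.6] axis [-0.478 -0.147  0.866] x [0.834 0.234 0.5  ]
[[-1.3  0.2]
 [ 1.4  0.1]
 [-0.1 -0.6]
 [-0.7 -0.3]
 [ 0.2 -2.5]
 [ 1.   1.6]
 [-0.2  1.2]] 5.640556310434002
```

```bash
python3 - <<'E'
from h import *
st=manip.read_state()
print(st["joints"].round(2))
R=Rot.from_euler("zyz",[17.1,-30,-1.2],degrees=True);print(R.as_rotvec(degrees=True))
E
```

```text
[0.19 0.14 1.57 0.   1.43 1.76]
[ -4.78564858 -29.71174971  15.53415044]
```

Joint 6 would leave its range at tool yaw −67°, so after grasping I'll turn the tool to yaw 163° for placing, which works because the bar is symmetric under a half turn. First I go to the tilted pre-grasp pose.

```bash
python3 -m inch '[{"gripper":0.8,"dx":0.009,"dy":0.015,"dz":-0.015,"wx":-0.9,"wy":-5.8,"wz":3.0},{"gripper":0.6,"dx":0.018,"dy":0.03,"dz":-0.03,"wx":-1.8,"wy":-11.6,"wz":6.1},{"gripper":0.5,"dx":0.027,"dy":0.045,"dz":-0.045,"wx":-2.7,"wy":-17.4,"wz":9.1},{"gripper":0.5,"dx":0.036,"dy":0.06,"dz":-0.06,"wx":-3.6,"wy":-23.2,"wz":12.1},{"gripper":0.5,"dx":0.045,"dy":0.077,"dz":-0.076,"wx":-4.6,"wy":-28.7,"wz":15.0}]'
python3 -m inch '[{"gripper":0.5,"dx":0,"dy":0,"dz":0,"wx":-0.2,"wy":-1.0,"wz":0.5},{"gripper":0.5,"dx":0,"dy":0,"dz":0,"wx":-0.2,"wy":-1.0,"wz":0.5},{"gripper":0.5,"dx":0,"dy":0,"dz":0,"wx":-0.2,"wy":-1.0,"wz":0.5},{"gripper":0.5,"dx":0,"dy":0,"dz":0,"wx":-0.2,"wy":-1.0,"wz":0.5},{"gripper":0.5,"dx":0,"dy":0,"dz":0,"wx":-0.2,"wy":-1.0,"wz":0.5}]'
python3 - <<'E'
from fit import *
import pickle
st=manip.read_state();im=manip.camera("wrist");pickle.dump(st,open("st5.p","wb"))
print(st["eef_pos"],st["eef_rot"],st["joints"].round(2))
R=Rot.from_euler("xyz",st["eef_rot"]).as_matrix();print(R.round(3))
cv2.imwrite("pics/w6.png",im)
b=cv2.resize(im[60:360,80:480],None,fx=2,fy=2,interpolation=2)
c=cam("wrist",st)
for X in model([606.8,230.9,np.radians(17.1),.7,-.2,np.radians(-1.2)]):
    q=(proj(c,X)-[80,60])*2;print(q.round());cv2.circle(b,tuple(int(v) for v in q),3,(0,0,255),1)
cv2.imwrite("pics/w6b.png",b)
E
```

```text
clock: 8.32
eef_pos: [525.9, 204.9, 189.8]
eef_rot: [2.981, -0.486, 0.311]
wrist_force: [1.9, 0.1, -0.2]
finger_gap: 64.4
finger_force: 0.0
clock: 8.73
eef_pos: [526.9, 204.2, 192.3]
eef_rot: [2.974, -0.498, 0.318]
wrist_force: [0.9, -0.0, 0.5]
finger_gap: 47.1
finger_force: 0.0
[526.92566069 204.17188886 192.30609433] [ 2.97382949 -0.49826834  0.31760586] [ 0.4   0.11  1.87 -0.33  0.7   1.9 ]
[[ 0.834  0.232  0.5  ]
 [ 0.274 -0.962 -0.011]
 [ 0.478  0.147 -0.866]]
[249. 171.]
[446. 173.]
[438. 361.]
[355. 261.]
[389. 262.]
[384. 386.]
[353. 387.]
```

View pics/w6b.png

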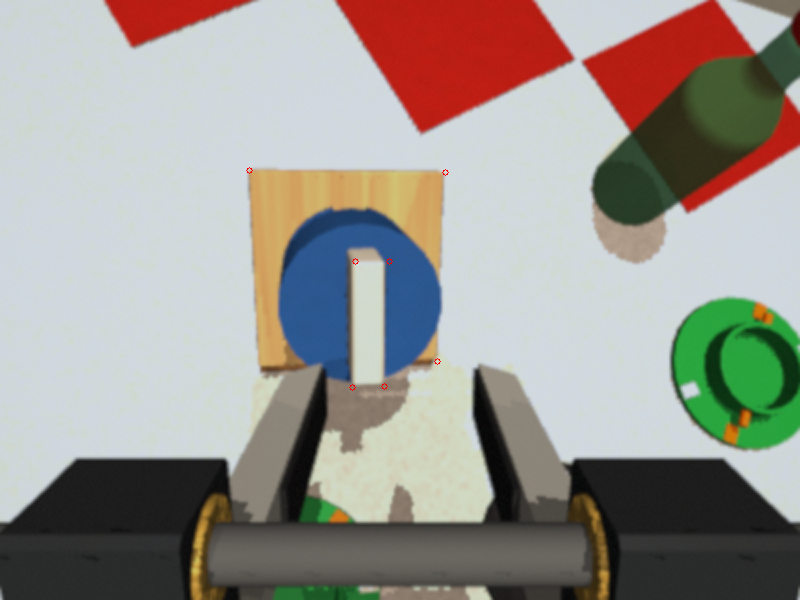

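The bar's top corners are at about (351,264), (385,262), (384,384) and (352,385), within 2 px of the prediction. However, the tool's z axis is (0.50,−0.01,−0.87) instead of (0.48,0.15,−0.87), so the wx turn seems to have come out with the opposite sign. I refit and compute the correction.

```bash
python3 - <<'E'
from fit import *
import pickle
st=pickle.load(open("st5.p","rb"));c=cam("wrist",st)
obs=np.array([(249,171),(445,173),(438,362),(351,265),(385,262),(384,384),(352,385)])/2.+[80,60]
r=fit(obs,c,(607,231,.3,.7,-.2,0));report(r.x);print(r.fun[:14].reshape(7,2).round(1).tolist())
O,Rs,rim,Rc=pose(r.x);D=Rot.from_matrix(np.diag([1,-1,-1.]))
Re=Rc*D;R=Rot.from_euler("xyz",st["eef_rot"])
print("needed",(Re*R.inv()).as_rotvec(degrees=True),"applied",(R*D.inv()).as_rotvec(degrees=True))
np.save("cov.npy",r.x)
E
python3 -m inch '[{"gripper":0.5,"dx":0,"dy":0,"dz":0,"wx":1,"wy":0,"wz":0},{"gripper":0.5,"dx":0,"dy":0,"dz":0,"wx":2,"wy":0,"wz":0},{"gripper":0.5,"dx":0,"dy":0,"dz":0,"wx":2,"wy":0,"wz":0},{"gripper":0.5,"dx":0,"dy":0,"dz":0,"wx":2,"wy":0,"wz":0},{"gripper":0.5,"dx":0,"dy":0,"dz":0,"wx":2,"wy":0,"wz":0}]'
python3 - <<'E'
from h import *
import pickle
a=pickle.load(open("st5.p","rb"));b=manip.read_state()
print((Rot.from_euler("xyz",b["eef_rot"])*Rot.from_euler("xyz",a["eef_rot"]).inv()).as_rotvec(degrees=True),b["eef_pos"]-a["eef_pos"])
E
```

```text
stand [606.6 231. ] 17.1 uv [0.9 0.6] psi 0.4
bar pt [561.8 217.9 130.7] axis [-0.478 -0.147  0.866] x [0.826 0.262 0.5  ]
[[0.0, 0.1], [0.1, 0.1], [-0.2, -0.4], [0.0, -1.6], [-0.1, -0.5], [0.0, 0.9], [0.1, 1.3]]
needed [8.23443002 1.13774899 3.98075285] applied [ -4.80437778 -29.7006177   15.38443063]
clock: 9.2
eef_pos: [526.4, 204.9, 191.5]
eef_rot: [3.011, -0.509, 0.301]
wrist_force: [-0.5, -0.0, 0.4]
finger_gap: 46.9
finger_force: 0.0
[1.96114288e+00 1.73412975e-03 1.01762877e-01] [-0.56479564  0.68279279 -0.79141742]
```

The interface is right. My rotvec used extrinsic order by mistake. Correcting it now.

```bash
python3 -m inch '[{"gripper":0.5,"dx":0,"dy":0.001,"dz":0.001,"wx":3,"wy":0.5,"wz":2},{"gripper":0.5,"dx":0.0005,"dy":0.0025,"dz":0.002,"wx":6.2,"wy":1.1,"wz":3.8},{"gripper":0.5,"dx":0.0005,"dy":0.0025,"dz":0.002,"wx":6.2,"wy":1.1,"wz":3.8},{"gripper":0.5,"dx":0.0005,"dy":0.0025,"dz":0.002,"wx":6.2,"wy":1.1,"wz":3.8},{"gripper":0.5,"dx":0.0005,"dy":0.0025,"dz":0.002,"wx":6.2,"wy":1.1,"wz":3.8}]'
cat > rel.py <<'E'
from fit import *
x=np.load("cov.npy");O,Rs,rim,Rc=pose(x);st=manip.read_state()
R=Rot.from_euler("xyz",st["eef_rot"]);Re=Rc*Rot.from_matrix(np.diag([1,-1,-1.]))
print("rot err",(Re*R.inv()).as_rotvec(degrees=True).round(2),"TCP in cover frame (bar pt origin)",Rc.inv().apply(st["eef_pos"]-rim-Rc.apply([0,0,95])).round(1))
print("to grasp d",(rim+Rc.apply([0,0,95-17])-st["eef_pos"]).round(1))
E
python3 rel.py
```

```text
clock: 9.62
eef_pos: [526.8, 207.3, 193.2]
eef_rot: [3.134, -0.522, 0.306]
wrist_force: [-0.2, 0.9, 0.6]
finger_gap: 47.0
finger_force: 0.0
rot err [ 0.19 -0.03  0.16] TCP in cover frame (bar pt origin) [-0.4  0.2 72.5]
to grasp d [ 43.2  13.1 -77.3]
```

Aligned. I advance along the tool axis and close gently.

```bash
python3 -m inch '[{"gripper":0.5,"dx":0.0095,"dy":0.003,"dz":-0.017,"wx":0,"wy":0,"wz":0},{"gripper":0.5,"dx":0.019,"dy":0.006,"dz":-0.034,"wx":0,"wy":0,"wz":0},{"gripper":0.5,"dx":0.0285,"dy":0.009,"dz":-0.051,"wx":0,"wy":0,"wz":0},{"gripper":0.5,"dx":0.037,"dy":0.0115,"dz":-0.066,"wx":0,"wy":0,"wz":0},{"gripper":0.5,"dx":0.042,"dy":0.013,"dz":-0.075,"wx":0,"wy":0,"wz":0}]'
python3 -m inch '[{"gripper":0.5,"dx":0.001,"dy":0,"dz":-0.002,"wx":0,"wy":0,"wz":0},{"gripper":0.4,"dx":0.001,"dy":0,"dz":-0.002,"wx":0,"wy":0,"wz":0},{"gripper":0.3,"dx":0.001,"dy":0,"dz":-0.002,"wx":0,"wy":0,"wz":0},{"gripper":0.25,"dx":0.001,"dy":0,"dz":-0.002,"wx":0,"wy":0,"wz":0},{"gripper":0.2,"dx":0.001,"dy":0,"dz":-0.002,"wx":0,"wy":0,"wz":0}]' 25; python3 rel.py
```

```text
clock: 10.03
eef_pos: [568.6, 221.0, 116.4]
eef_rot: [3.135, -0.52, 0.307]
wrist_force: [0.3, 1.0, 0.2]
finger_gap: 47.2
finger_force: 0.0
clock: 10.45
eef_pos: [569.8, 220.6, 117.3]
eef_rot: [3.136, -0.524, 0.306]
wrist_force: [-0.8, 0.3, 0.3]
finger_gap: 23.7
finger_force: 0.0
rot err [0.05 0.04 0.08] TCP in cover frame (bar pt origin) [  0.7   0.2 -15.8]
to grasp d [ 0.1 -0.2 -1.3]
```

```bash
python3 -m inch '[{"gripper":0.15,"dx":0,"dy":0,"dz":0,"wx":0,"wy":0,"wz":0},{"gripper":0.1,"dx":0,"dy":0,"dz":0,"wx":0,"wy":0,"wz":0},{"gripper":0.05,"dx":0,"dy":0,"dz":0,"wx":0,"wy":0,"wz":0},{"gripper":0.05,"dx":0,"dy":0,"dz":0,"wx":0,"wy":0,"wz":0},{"gripper":0.05,"dx":0,"dy":0,"dz":0,"wx":0,"wy":0,"wz":0}]' 35
python3 -m inch '[{"gripper":0.05,"dx":-0.002,"dy":-0.0006,"dz":0.0035,"wx":0,"wy":0,"wz":0},{"gripper":0.05,"dx":-0.006,"dy":-0.0018,"dz":0.011,"wx":0,"wy":0,"wz":0},{"gripper":0.05,"dx":-0.012,"dy":-0.0037,"dz":0.0217,"wx":0,"wy":0,"wz":0},{"gripper":0.05,"dx":-0.018,"dy":-0.0055,"dz":0.0326,"wx":0,"wy":0,"wz":0},{"gripper":0.05,"dx":-0.024,"dy":-0.0074,"dz":0.0435,"wx":0,"wy":0,"wz":0}]'
```

```text
clock: 10.87
eef_pos: [570.0, 220.6, 117.0]
eef_rot: [3.137, -0.524, 0.306]
wrist_force: [-2.7, -0.8, 5.9]
finger_gap: 13.9
finger_force: 35.0
clock: 11.28
eef_pos: [544.9, 212.8, 160.3]
eef_rot: [3.136, -0.522, 0.306]
wrist_force: [0.5, -0.2, -1.6]
finger_gap: 13.9
finger_force: 35.0
```

```bash
python3 -m inch '[{"gripper":0.05,"dx":-0.01,"dy":-0.003,"dz":0.018,"wx":-1.8,"wy":5.7,"wz":0},{"gripper":0.05,"dx":-0.02,"dy":-0.008,"dz":0.034,"wx":-3.6,"wy":11.4,"wz":0},{"gripper":0.05,"dx":-0.03,"dy":-0.015,"dz":0.045,"wx":-5.4,"wy":17.2,"wz":0},{"gripper":0.05,"dx":-0.04,"dy":-0.023,"dz":0.05,"wx":-7.2,"wy":22.9,"wz":0},{"gripper":0.05,"dx":-0.05,"dy":-0.033,"dz":0.053,"wx":-8.9,"wy":28.5,"wz":0}]'
python3 -m inch '[{"gripper":0.05,"dx":-0.003,"dy":-0.02,"dz":0,"wx":0,"wy":0,"wz":7},{"gripper":0.05,"dx":-0.006,"dy":-0.04,"dz":0,"wx":0,"wy":0,"wz":14},{"gripper":0.05,"dx":-0.009,"dy":-0.06,"dz":0,"wx":0,"wy":0,"wz":21},{"gripper":0.05,"dx":-0.012,"dy":-0.08,"dz":0,"wx":0,"wy":0,"wz":28},{"gripper":0.05,"dx":-0.014,"dy":-0.1,"dz":0,"wx":0,"wy":0,"wz":35}]'
python3 -m inch '[{"gripper":0.05,"dx":0,"dy":-0.01,"dz":0,"wx":0,"wy":0,"wz":7},{"gripper":0.05,"dx":0,"dy":-0.02,"dz":0,"wx":0,"wy":0,"wz":14},{"gripper":0.05,"dx":0,"dy":-0.022,"dz":0,"wx":0,"wy":0,"wz":21},{"gripper":0.05,"dx":0,"dy":-0.022,"dz":0,"wx":0,"wy":0,"wz":28},{"gripper":0.05,"dx":0,"dy":-0.022,"dz":0,"wx":0,"wy":0,"wz":35}]'
python3 -m inch '[{"gripper":0.05,"dx":0,"dy":0,"dz":0,"wx":0,"wy":0,"wz":7},{"gripper":0.05,"dx":0,"dy":0,"dz":0,"wx":0,"wy":0,"wz":14},{"gripper":0.05,"dx":0,"dy":0,"dz":0,"wx":0,"wy":0,"wz":21},{"gripper":0.05,"dx":0,"dy":0,"dz":0,"wx":0,"wy":0,"wz":28},{"gripper":0.05,"dx":0,"dy":0,"dz":0,"wx":0,"wy":0,"wz":35}]'
python3 -m inch '[{"gripper":0.05,"dx":0,"dy":0,"dz":0,"wx":0,"wy":0,"wz":7},{"gripper":0.05,"dx":0,"dy":0,"dz":0,"wx":0,"wy":0,"wz":14},{"gripper":0.05,"dx":0,"dy":0,"dz":0,"wx":0,"wy":0,"wz":21},{"gripper":0.05,"dx":0,"dy":0,"dz":0,"wx":0,"wy":0,"wz":28},{"gripper":0.05,"dx":0,"dy":0,"dz":0,"wx":0,"wy":0,"wz":35}]'
python3 -c "
from h import *
s=manip.read_state();print(s['joints'].round(2));R=Rot.from_euler('xyz',s['eef_rot']).as_matrix();print(R.round(3),np.degrees(np.arctan2(R[1,0],R[0,0])),s['eef_pos'])"
```

```text
clock: 11.7
eef_pos: [495.1, 179.9, 215.1]
eef_rot: [3.138, 0.001, 0.306]
wrist_force: [-0.1, 0.1, -1.7]
finger_gap: 13.9
finger_force: 35.0
clock: 12.12
eef_pos: [480.9, 79.1, 213.1]
eef_rot: [3.139, -0.001, 0.923]
wrist_force: [0.6, -0.3, -1.9]
finger_gap: 13.7
finger_force: 35.0
clock: 12.53
eef_pos: [481.2, 57.7, 213.2]
eef_rot: [3.139, -0.001, 1.533]
wrist_force: [0.0, -0.2, -1.5]
finger_gap: 13.7
finger_force: 35.0
clock: 12.95
eef_pos: [481.2, 58.0, 213.1]
eef_rot: [3.139, -0.002, 2.144]
wrist_force: [-0.3, -0.0, -0.7]
finger_gap: 13.8
finger_force: 35.0
clock: 13.37
eef_pos: [481.2, 58.0, 213.1]
eef_rot: [3.139, -0.002, 2.755]
wrist_force: [0.1, -0.3, -1.3]
finger_gap: 13.7
finger_force: 35.0
[ 0.04  0.15  1.69  0.    1.31 -1.14]
[[-0.926  0.377 -0.001]
 [ 0.377  0.926  0.004]
 [ 0.002  0.003 -1.   ]] 157.86346131470265 [481.18891097  58.012339   213.13665225]
```

```bash
python3 -m inch '[{"gripper":0.05,"dx":-0.0005,"dy":-0.0005,"dz":-0.01,"wx":0,"wy":0,"wz":3},{"gripper":0.05,"dx":-0.0005,"dy":-0.0005,"dz":-0.025,"wx":0,"wy":0,"wz":5.1},{"gripper":0.05,"dx":-0.0005,"dy":-0.0005,"dz":-0.035,"wx":0,"wy":0,"wz":5.1},{"gripper":0.05,"dx":-0.0005,"dy":-0.0005,"dz":-0.043,"wx":0,"wy":0,"wz":5.1},{"gripper":0.05,"dx":-0.0005,"dy":-0.0005,"dz":-0.045,"wx":0,"wy":0,"wz":5.1}]'
python3 - <<'E'
from h import *
import pickle
st=manip.read_state();im=manip.camera("wrist");sd=manip.camera("side");pickle.dump(st,open("st6.p","wb"))
cv2.imwrite("pics/w7.png",im);cv2.imwrite("pics/s7.png",sd)
print(st["eef_pos"],st["eef_rot"])
c=cam("wrist",st)
W=cv2.resize(im[60:300,130:430],None,fx=2,fy=2,interpolation=2)
ct=[]
for r,z in((54,6),(32,24)):
    P=np.array([proj(c,[481.5+r*np.cos(t),57.4+r*np.sin(t),z]) for t in np.linspace(0,6.283,60)]);q=((P-[130,60])*2).astype(int)
    cv2.polylines(W,[q],True,(0,0,255),1)
# predicted cover rim circle and top circle, from TCP
R=Rot.from_euler("xyz",st["eef_rot"]);cc=st["eef_pos"]+R.apply([-.8,0,0])
for h in(79,6):
    P=np.array([proj(c,cc+R.apply([39*np.cos(t),39*np.sin(t),h])) for t in np.linspace(0,6.283,60)]);q=((P-[130,60])*2).astype(int)
    cv2.polylines(W,[q],True,(0,255,0),1)
S=cv2.resize(sd[130:290,190:270],None,fx=2.5,fy=3,interpolation=2)
S=cv2.resize(sd[140:260,190:270],(200,480),interpolation=2)
cv2.imwrite("pics/w7b.png",np.hstack([W,S]));print(W.shape)
E
```

```text
clock: 13.78
eef_pos: [480.6, 57.5, 166.8]
eef_rot: [3.139, -0.003, 2.837]
wrist_force: [0.1, 0.5, -1.7]
finger_gap: 14.1
finger_force: 35.0
[480.58235935  57.54025173 166.7595864 ] [ 3.13892501 -0.003439    2.83680513]
(480, 600, 3)
```

View pics/w7b.png

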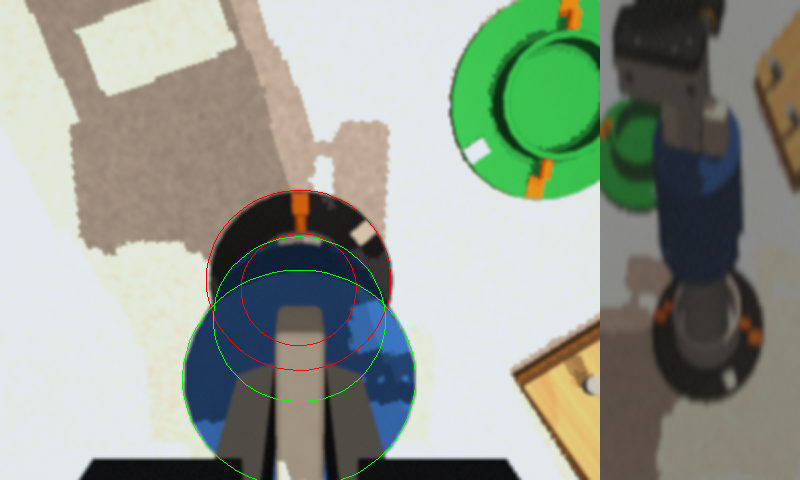

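The base outline and cover outline match the predicted circles, the bar (column 300) lines up with the stud patch (300,212), and the side view shows the cover above the cup. Lowering.

```bash
python3 -m inch '[{"gripper":0.05,"dx":0.0005,"dy":0,"dz":-0.01,"wx":0,"wy":0,"wz":0},{"gripper":0.05,"dx":0.0005,"dy":0,"dz":-0.025,"wx":0,"wy":0,"wz":0},{"gripper":0.05,"dx":0.0005,"dy":0,"dz":-0.038,"wx":0,"wy":0,"wz":0},{"gripper":0.05,"dx":0.0005,"dy":0,"dz":-0.046,"wx":0,"wy":0,"wz":0},{"gripper":0.05,"dx":0.0005,"dy":0,"dz":-0.05,"wx":0,"wy":0,"wz":0}]'
python3 -m inch '[{"gripper":0.05,"dx":0,"dy":0,"dz":-0.003,"wx":0,"wy":0,"wz":0.3},{"gripper":0.05,"dx":0,"dy":0,"dz":-0.006,"wx":0,"wy":0,"wz":0.3},{"gripper":0.05,"dx":0,"dy":0,"dz":-0.009,"wx":0,"wy":0,"wz":0.3},{"gripper":0.05,"dx":0,"dy":0,"dz":-0.012,"wx":0,"wy":0,"wz":0.3},{"gripper":0.05,"dx":0,"dy":0,"dz":-0.014,"wx":0,"wy":0,"wz":0.3}]'
```

```text
clock: 14.3
eef_pos: [481.4, 57.6, 116.8]
eef_rot: [3.139, -0.003, 2.838]
wrist_force: [-0.5, -0.0, -1.6]
finger_gap: 13.9
finger_force: 35.0
clock: 14.72
eef_pos: [481.8, 57.6, 103.7]
eef_rot: [3.138, -0.001, 2.843]
wrist_force: [0.2, 0.2, -0.8]
finger_gap: 13.7
finger_force: 35.0
```

Rim at about 24 mm. Continuing slowly.

```bash
python3 -m inch '[{"gripper":0.05,"dx":0,"dy":0,"dz":-0.0015,"wx":0,"wy":0,"wz":0},{"gripper":0.05,"dx":0,"dy":0,"dz":-0.003,"wx":0,"wy":0,"wz":0},{"gripper":0.05,"dx":0,"dy":0,"dz":-0.0045,"wx":0,"wy":0,"wz":0},{"gripper":0.05,"dx":0,"dy":0,"dz":-0.006,"wx":0,"wy":0,"wz":0},{"gripper":0.05,"dx":0,"dy":0,"dz":-0.007,"wx":0,"wy":0,"wz":0}]'
```

```text
clock: 15.13
eef_pos: [481.8, 57.6, 96.7]
eef_rot: [3.138, -0.002, 2.843]
wrist_force: [0.1, -0.0, -2.5]
finger_gap: 13.6
finger_force: 35.0
```

```bash
python3 -m inch '[{"gripper":0.05,"dx":0,"dy":0,"dz":-0.0015,"wx":0,"wy":0,"wz":0},{"gripper":0.05,"dx":0,"dy":0,"dz":-0.003,"wx":0,"wy":0,"wz":0},{"gripper":0.05,"dx":0,"dy":0,"dz":-0.0045,"wx":0,"wy":0,"wz":0},{"gripper":0.05,"dx":0,"dy":0,"dz":-0.006,"wx":0,"wy":0,"wz":0},{"gripper":0.05,"dx":0,"dy":0,"dz":-0.007,"wx":0,"wy":0,"wz":0}]'
```

```text
clock: 15.55
eef_pos: [481.7, 57.6, 89.6]
eef_rot: [3.138, -0.002, 2.843]
wrist_force: [-0.1, 0.1, -2.4]
finger_gap: 13.9
finger_force: 35.0
```

Rim at about 10 mm, past the stud tops and moving freely. I lower a further 3 mm, then go in 0.5 mm steps.

```bash
python3 -m inch '[{"gripper":0.05,"dx":0,"dy":0,"dz":-0.001,"wx":0,"wy":0,"wz":0},{"gripper":0.05,"dx":0,"dy":0,"dz":-0.002,"wx":0,"wy":0,"wz":0},{"gripper":0.05,"dx":0,"dy":0,"dz":-0.003,"wx":0,"wy":0,"wz":0},{"gripper":0.05,"dx":0,"dy":0,"dz":-0.003,"wx":0,"wy":0,"wz":0},{"gripper":0.05,"dx":0,"dy":0,"dz":-0.003,"wx":0,"wy":0,"wz":0}]'
```

```text
clock: 15.97
eef_pos: [481.8, 57.6, 86.8]
eef_rot: [3.138, -0.002, 2.844]
wrist_force: [0.8, 0.6, -1.8]
finger_gap: 13.6
finger_force: 35.0
```

```bash
python3 -m inch '[{"gripper":0.05,"dx":0,"dy":0,"dz":-0.0005,"wx":0,"wy":0,"wz":0},{"gripper":0.05,"dx":0,"dy":0,"dz":-0.001,"wx":0,"wy":0,"wz":0},{"gripper":0.05,"dx":0,"dy":0,"dz":-0.001,"wx":0,"wy":0,"wz":0},{"gripper":0.05,"dx":0,"dy":0,"dz":-0.001,"wx":0,"wy":0,"wz":0},{"gripper":0.05,"dx":0,"dy":0,"dz":-0.001,"wx":0,"wy":0,"wz":0}]'
```

```text
clock: 16.38
eef_pos: [481.8, 57.6, 85.9]
eef_rot: [3.138, -0.002, 2.843]
wrist_force: [1.0, 0.4, -1.9]
finger_gap: 13.9
finger_force: 35.0
```

```bash
python3 -m inch '[{"gripper":0.05,"dx":0,"dy":0,"dz":-0.0005,"wx":0,"wy":0,"wz":0},{"gripper":0.05,"dx":0,"dy":0,"dz":-0.001,"wx":0,"wy":0,"wz":0},{"gripper":0.05,"dx":0,"dy":0,"dz":-0.001,"wx":0,"wy":0,"wz":0},{"gripper":0.05,"dx":0,"dy":0,"dz":-0.001,"wx":0,"wy":0,"wz":0},{"gripper":0.05,"dx":0,"dy":0,"dz":-0.001,"wx":0,"wy":0,"wz":0}]'
```

```text
clock: 16.8
eef_pos: [481.9, 57.7, 85.2]
eef_rot: [3.138, -0.001, 2.843]
wrist_force: [-3.2, -0.4, 5.7]
finger_gap: 13.9
finger_force: 35.0
```

The cover is seated: contact at about 8 N, with the rim height matching the flange. I ease up slightly and turn clockwise.

```bash
python3 -m inch '[{"gripper":0.05,"dx":0,"dy":0,"dz":0.0005,"wx":0,"wy":0,"wz":-1},{"gripper":0.05,"dx":0,"dy":0,"dz":0.0005,"wx":0,"wy":0,"wz":-4},{"gripper":0.05,"dx":0,"dy":0,"dz":0.0005,"wx":0,"wy":0,"wz":-8},{"gripper":0.05,"dx":0,"dy":0,"dz":0.0005,"wx":0,"wy":0,"wz":-12},{"gripper":0.05,"dx":0,"dy":0,"dz":0.0005,"wx":0,"wy":0,"wz":-16}]' 25
python3 -c "
from cell import manip
print(manip.read_state()['moment'])"
```

```text
clock: 17.22
eef_pos: [481.8, 57.6, 85.3]
eef_rot: [3.138, -0.001, 2.56]
wrist_force: [0.8, 1.4, -0.8]
finger_gap: 13.8
finger_force: 25.0
[ 0.02216636 -0.29927824  0.00146459]
```

```bash
python3 -m inch '[{"gripper":0.05,"dx":0,"dy":0,"dz":0,"wx":0,"wy":0,"wz":-4},{"gripper":0.05,"dx":0,"dy":0,"dz":0,"wx":0,"wy":0,"wz":-8},{"gripper":0.05,"dx":0,"dy":0,"dz":0,"wx":0,"wy":0,"wz":-12},{"gripper":0.05,"dx":0,"dy":0,"dz":0,"wx":0,"wy":0,"wz":-16},{"gripper":0.05,"dx":0,"dy":0,"dz":0,"wx":0,"wy":0,"wz":-20}]'
python3 -m inch '[{"gripper":0.05,"dx":0,"dy":0,"dz":0,"wx":0,"wy":0,"wz":-4},{"gripper":0.05,"dx":0,"dy":0,"dz":0,"wx":0,"wy":0,"wz":-8},{"gripper":0.05,"dx":0,"dy":0,"dz":0,"wx":0,"wy":0,"wz":-11},{"gripper":0.05,"dx":0,"dy":0,"dz":0,"wx":0,"wy":0,"wz":-13.6},{"gripper":0.05,"dx":0,"dy":0,"dz":0,"wx":0,"wy":0,"wz":-13.6}]'
python3 -c "
from cell import manip
print(manip.read_state()['moment'])"
```

```text
clock: 17.63
eef_pos: [481.9, 57.6, 85.3]
eef_rot: [3.138, -0.001, 2.211]
wrist_force: [-0.0, -0.2, -0.6]
finger_gap: 13.8
finger_force: 25.0
clock: 18.05
eef_pos: [481.8, 57.6, 85.3]
eef_rot: [3.138, -0.002, 1.975]
wrist_force: [-0.0, -0.4, 0.0]
finger_gap: 13.8
finger_force: 25.0
[-0.05999194 -0.03115832 -0.0123027 ]
```

The bar is at 113.2°, in line with the marks. I release and rise.

```bash
python3 -m inch '[{"gripper":0.15,"dx":0,"dy":0,"dz":-0.0003,"wx":0,"wy":0,"wz":0},{"gripper":0.2,"dx":0,"dy":0,"dz":-0.0003,"wx":0,"wy":0,"wz":0},{"gripper":0.3,"dx":0,"dy":0,"dz":-0.0003,"wx":0,"wy":0,"wz":0},{"gripper":0.4,"dx":0,"dy":0,"dz":-0.0003,"wx":0,"wy":0,"wz":0},{"gripper":0.5,"dx":0,"dy":0,"dz":-0.0003,"wx":0,"wy":0,"wz":0}]'
python3 -m inch '[{"gripper":0.5,"dx":0,"dy":0,"dz":0.005,"wx":0,"wy":0,"wz":0},{"gripper":0.5,"dx":0,"dy":0,"dz":0.02,"wx":0,"wy":0,"wz":0},{"gripper":0.5,"dx":0,"dy":0,"dz":0.045,"wx":0,"wy":0,"wz":0},{"gripper":0.5,"dx":0,"dy":0,"dz":0.07,"wx":0,"wy":0,"wz":0},{"gripper":0.5,"dx":0,"dy":0,"dz":0.09,"wx":0,"wy":0,"wz":0}]'
python3 -m inch '[{"gripper":0.5,"dx":0,"dy":0,"dz":0.02,"wx":0,"wy":0,"wz":0},{"gripper":0.5,"dx":0,"dy":0,"dz":0.03,"wx":0,"wy":0,"wz":0},{"gripper":0.5,"dx":0,"dy":0,"dz":0.04,"wx":0,"wy":0,"wz":0},{"gripper":0.5,"dx":0,"dy":0,"dz":0.04,"wx":0,"wy":0,"wz":0},{"gripper":0.5,"dx":0,"dy":0,"dz":0.04,"wx":0,"wy":0,"wz":0}]'
python3 - <<'E'
from h import *
st=manip.read_state();im=manip.camera("wrist");c=cam("wrist",st)
cv2.imwrite("pics/w8.png",im)
h=cv2.cvtColor(im,cv2.COLOR_BGR2HSV);v=h[...,2];s=h[...,1]
# predicted bar-top and cover top
a=np.radians(-66.9);ux=np.array([np.cos(a),np.sin(a),0]);uy=np.array([-ux[1],ux[0],0])
ctr=np.array([481.5,57.4,0]);P=np.array([proj(c,ctr+i*28*ux+j*7*uy+[0,0,109]) for i,j in((1,1),(1,-1),(-1,-1),(-1,1))])
print("pred bar",P.round(1).tolist())
T=np.array([proj(c,ctr+[39*np.cos(t),39*np.sin(t),79]) for t in np.linspace(0,6.28,60)]);x0,y0=T.min(0).astype(int)-10;x1,y1=T.max(0).astype(int)+10
print("pred top",T.min(0).round(1),T.max(0).round(1))
blue=((h[...,0]>100)&(h[...,0]<130)&(s>110)).astype(np.uint8)
n,_,S,_=cv2.connectedComponentsWithStats(blue);print("blue",S[1:][S[1:,4]>100].tolist())
bar=np.zeros_like(blue);bar[y0:y1,x0:x1]=((s<70)&(v>90))[y0:y1,x0:x1]
n,L,S,_=cv2.connectedComponentsWithStats(bar)
for k in range(1,n):
    if S[k,4]>150: print(S[k].tolist(),[np.round(q,1) for q in cv2.minAreaRect(np.argwhere(L==k)[:,::-1].astype(np.float32))])
print("pred rect",cv2.minAreaRect(P.astype(np.float32)))
E
```

```text
clock: 18.47
eef_pos: [481.7, 57.6, 85.0]
eef_rot: [3.138, -0.002, 1.978]
wrist_force: [0.0, 0.3, -0.1]
finger_gap: 35.7
finger_force: 0.0
clock: 18.88
eef_pos: [481.9, 57.6, 177.2]
eef_rot: [3.137, -0.001, 1.978]
wrist_force: [-0.4, -0.0, 0.1]
finger_gap: 47.1
finger_force: 0.0
clock: 19.3
eef_pos: [481.6, 57.6, 214.6]
eef_rot: [3.139, -0.002, 1.978]
wrist_force: [-0.1, -0.1, 0.3]
finger_gap: 46.9
finger_force: 0.0
pred bar [[285.7, 239.7], [272.0, 239.7], [271.8, 185.1], [286.3, 185.1]]
pred top [243.1 170.1] [314.7 239.8]
blue [[243, 165, 73, 74, 3238]]
[233, 160, 91, 89, 3549] [array([278., 204.]), array([88., 90.]), np.float64(90.0)]
pred rect ((278.9397888183594, 212.41830444335938), (14.472185134887695, 54.600120544433594), 0.18751288950443268)
```

The blue cover's outline (x 243–316, bottom row 239) matches the seated prediction (243–315, 240), so I hand in.

```bash
python3 -c "
from cell import manip
print(manip.sign_off())"
```

```text
the job is handed in; nothing more can be done
None
```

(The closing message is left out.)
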